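# Lock the collar of a lathe tool rest, lift the rest out of its banjo and hold it level

### The job

The T-shaped tool rest standing in the banjo (the cast bracket on the bench) has to come out: first, with the rest still seated, turn the lock collar on its post clockwise until the collar's upright pin lines up with the raised rib on the rest's index plate (that is the locked mark; the collar can turn on past it). Then lift the rest straight up by the middle of its bar until the foot of its post is about 6 cm clear above the socket, keeping it upright with its bar level and the collar locked, and finish there, still holding it steady over the banjo; do not let go or put it down. Leave the other things on the bench where they are.

Things in the scene. Friction and masses are not known exactly. Their poses are not given: they have to be found in the camera images.
- banjo: olive cast bracket fixed on the bench; foot 200 x 85 x 22 high (along its x, 130 towards the robot and 70 beyond the origin; clamp bolt to 48 high at x = -95), 56 x 56 socket block up to 72 above the bench. Origin on the bench under the socket's centre; z up, x roughly away from the robot. Socket: vertical, square, 27 wide (1.5 play a side), 50 deep
- tool_rest: loose T-shaped tool rest, 0.5 to 0.8 kg, balanced on its post axis. Origin on that axis, at the underside of the index plate (90 diameter, 8 thick, 20 wide tongue 92 out), which lies on the banjo's top, 72 above the bench, when seated; z up, y along the bar, yaw within 0.1 rad of the banjo's. Post below: 24 square, 45 long. Collar (66 diameter) 9 to 26 above the origin, neck 26 diameter
- bar_top (a point): middle of the bar's top edge, on the post axis, 95 above the tool rest's origin (167 above the bench when seated). Bar: 170 long, 16 thick, 40 high, flat upright sides, the top 8 a half-round steel rod; a 60 long rib under its middle goes 10 lower. Grip it here from above, across its thickness
- post_foot (a point): foot of the post, on its axis, 45 below the tool rest's origin
- lock_mark (a point): top of the raised steel rib (18 long radially, 6 wide, 8 high) on the tongue of the tool rest's index plate: the locked mark. 82 from the post axis, 16 above the tool rest's origin, on the bar's far side, 0.45 rad to the right of the tool rest's x; it is part of the tool rest
- collar_pin (a point): centre of the top of the collar's upright round steel pin, 12 diameter, 58 from the post axis, its top 50 above the tool rest's origin (122 above the bench when seated), free from 18 up to 50. It swings on the far side of the bar, over 20 clear of it; pinch it from above, fingers apart along the bar's direction, and carry it round the post axis
- lock_collar (a joint): angle of the captive collar about the post, rad, growing as it turns clockwise seen from above; starts between 0 and 0.45, the pin lines up with the rib (locked) at 1.30, stop at 1.70. It turns stiffly (0.05 N m, about 1 N at the pin) and stays where it is left
- gouge: turning gouge lying down: light wood handle 200 long, 34 thick, and a round steel blade 188 long; origin under the joint of handle and blade, x along the blade
- skew: skew chisel lying down: light wood handle 200 long, 34 thick, flat steel blade 185 long; origin under the joint of handle and blade, x along the blade
- bowl: small turned wooden bowl, 124 diameter, 55 high; origin at the centre of its underside
- spindle_blank: half-turned stub of light wood, 52 diameter, 75 high, standing beside the banjo on its left; origin at the centre of its underside
- wax_tin: round tin with paper label, 72 diameter, 50 high, standing beside the banjo on its right; origin at the centre of its underside
- sanding_block: cork sanding block 90 x 55 x 30; origin at the centre of its underside
- chuck: loose steel lathe chuck lying face up, 90 diameter, 66 high; origin at the centre of its underside
Not all that is in view belongs to the job. What is shaped like the tool_rest but yellow is not meant.

How it is judged:
On the way, in this order (a step that is already met when the one before it is completed fails the run):
1. the collar is turned to its locked mark while the rest is still seated in the banjo (value of joint lock_collar between 1.18 and 1.42 rad and z of tool_rest in the frame of banjo below 0.082 m), for 0.3 s.
2. the rest is lifted clear of the socket, level, in the fingers (z of post_foot in the frame of banjo above 0.107 m and horizontal distance between tool_rest and banjo below 0.08 m and angle between tool_rest's own z axis and vertical below 0.09 rad and contact force between the fingers and tool_rest above 2 N and contact force between tool_rest and banjo below 0.2 N), for 0.2 s.
At the end, for the whole second after the job is handed in: Finishes with the fingers alone holding the tool rest (over 2 N), off the banjo: post foot 35 mm or more above the banjo top, axis within 80 mm of the socket axis, upright within 0.09 rad, slower than 20 mm/s and 0.15 rad/s, collar at 1.30 +-0.12 rad (all of step 2 and value of joint lock_collar between 1.18 and 1.42 rad and linear speed of tool_rest below 0.02 m/s and angular speed of tool_rest below 0.15 rad/s); the arm keeps its last pose, push and grip.
It fails at once if the tool rest is tipped by more than 0.35 rad (angle between tool_rest's own z axis and vertical above 0.35 rad).
It fails at once if one of the other things on the bench is moved by more than 30 mm (distance of any of gouge, skew, bowl, spindle_blank, wax_tin, sanding_block, chuck from where it was at the start of the episode above 0.03 m).
It also fails if it takes over 53 s, if anything falls off the work surface, if the arm or the gripper's body presses on something with over 40 N, if the wrist force passes 120 N, or if a joint passes its speed limit or range.

### The arm

A 6-joint arm with a two-finger parallel gripper is mounted at the origin on the work surface. World frame = base frame: x ahead of the robot, y to its left, z up, the work surface at z = 0. Lengths are in m, angles in rad, forces in N, time in s.
With the tool pointing down it reaches from about 0.35 to 0.925 m from the base axis. Payload 6.4 kg.
Tool frame: the origin (TCP) lies midway between the tips of the shut fingers; the grasp point (between the pads) lies 19 mm behind it; z points along the fingers, y is the line along which they close (so a half turn about z gives the same grasp; the last joint's range is limited). The gripper opens to 85 mm and grips with 20 to 120 N. Pads are 22 mm wide; open, the fingers measure 114 mm over their backs; the gripper's body (76 mm by 85 mm) begins 54 mm behind the grasp point. The pads swing forward as they close: fully open they stand 13 mm farther back than shut.
Start: joints at [1.151, 0.245, 1.558, -0, 1.339, -0.174], TCP at [0.158, 0.63, 0.231] pointing down, gripper open.
Joint ranges: [-3.13, 3.13], [-1.02, 2.26], [0.13, 2.54], [-0.95, 4.09], [0.21, 2.88], [-2.74, 2.74]. Speed limits (rad/s): [2.57, 2.57, 3.14, 3.14, 3.14, 3.14].

### API

Orientations are given as [roll, pitch, yaw] about the fixed x, y, z axes, in that order (R = Rz(yaw) Ry(pitch) Rx(roll)).
In Python, from bench import read_state, capture, camera_info, sign_off gives the robot as it stands. The module is installed in compiled form; this text tells all that it offers.
- The arm moves only by the tool move_arm, never from a script. Its argument "motion" is a list of rows, each a list of 3 entries, a list of its own where there are three numbers: the turn, a rotation vector about the tool's x, y, z in degrees, then the shift along the tool's x, y, z in mm, then the opening, from -1 (shut) to 1 (fully open). In form: [[[rx, ry, rz], [tx, ty, tz], fingers], ...]. A call has 1 to 20 rows; each row shifts and turns the commanded pose from where the row before left it, along the tool's axes as they then stand; what a row does not reach is not made up. A row lasts 1/8 s, in which the tool goes at most 62.5 mm and 10.7 degrees, less where a joint would pass 70% of its speed; a pose out of reach is approached as far as the arm can. A call is refused whole if a number of a shift passes 62.5 or a number of a turn 10.7, either way. A call with a gripper value outside its range is refused whole. The fingers move at their own pace and stop on an object; the grip force is fixed at half the most. Time passes only in rows, so rows that do not move let the fingers close. It gives the time, the measured TCP pose, the force, the opening and the grip force at its end, in the units of the state.
- read_state(): the state, without advancing time (a new reading comes with each control period).
- capture(name): name is "side" or "top"; returns (picture, depth): 400x640x3 uint8, red, green, blue; 400x640 float32, m along the optical axis (not along the pixel's ray), 0 where there is no reading.
- camera_info(name): a dict with "camera_matrix" (3x3 intrinsics, pixels), "k1" (the pictures are not rectified: a ray, as slopes to the right and down, at radius r is drawn at 1 + k1 r^2 times it, then the intrinsics apply), "rvec" (rotation vector, rad) and "tvec" (3), from world to camera coordinates, as OpenCV has them. Camera axes: x right, y down, z forward; pixel columns grow to the right and rows downward; lengths in m; the calibration is good to about 2 mm. A picture is of the moment at which its call begins. camera_info takes no time and is no camera call.
- sign_off(): hands the job in; it is judged then, once.
The state is a dict: "time": time; "joint_pos": joint angles; "joint_vel": joint speeds; "effort": joint torques, N m; "position": TCP position; "tcp_rot": TCP orientation; "ft_force": force on the tool from outside, world axes, zero at the start; "torque": the same for the moment, N m; "opening": opening from 0.0 (shut) to 1.0 (fully open); "gripper_force": force on a finger pad.
Only numpy, scipy, OpenCV 4.12 (cv2) and the standard library are available. Lean on these libraries where they do the work, as an engineer would, in place of code of your own. Each camera call takes 0.05 s, during which the arm holds its last target. There are 200 camera calls.

## Working session

There is one attempt and no reset: what is moved stays moved. The work goes in short steps, Python scripts to look and compute and a tool call to move; the robot and the scene stay as the last step left them, time stands still between calls to the robot, and variables do not carry over. Pictures are saved under pics/ and viewed, at most 10 in all, crops included, and the job is handed in when it is done.

Besides the shell and the picture viewer there is one more tool, called after "Emit:" as name([rows], argument=value, ...), one row to a line, values as JSON. move_arm: Moves the arm, as the interface text tells. Its arguments: {"type":"object","properties":{"motion":{"type":"array","items":{"type":"array"}}},"required":["motion"]}

```bash
mkdir -p pics
cat > h.py <<'E'
import numpy as np, cv2
from bench import *
def cam(n):
    i=camera_info(n);K=np.array(i["camera_matrix"],float);R=cv2.Rodrigues(np.array(i["rvec"],float))[0];t=np.array(i["tvec"],float).ravel()
    return K,float(i["k1"]),R,t
def ray(n,u,v):
    K,k,R,t=cam(n);d=np.array([(u-K[0,2])/K[0,0],(v-K[1,2])/K[1,1]]);s=d.copy()
    for _ in range(30): s=d/(1+k*(s@s))
    return -R.T@t, R.T@np.r_[s,1]
def onz(n,u,v,z):
    c,d=ray(n,u,v);return c+d*(z-c[2])/d[2]
def dep(n,u,v,D):
    c,d=ray(n,u,v);return c+d*D
def proj(n,p):
    K,k,R,t=cam(n);q=R@np.array(p,float)+t;s=q[:2]/q[2];s=s*(1+k*(s@s));return K[0,0]*s[0]+K[0,2],K[1,1]*s[1]+K[1,2]
def cloud(n,D):
    K,k,R,t=cam(n);v,u=np.mgrid[:D.shape[0],:D.shape[1]]
    d=np.stack([(u-K[0,2])/K[0,0],(v-K[1,2])/K[1,1]],-1);s=d.copy()
    for _ in range(20): s=d/(1+k*(s**2).sum(-1,keepdims=True))
    P=np.concatenate([s,np.ones(s.shape[:2]+(1,))],-1)*D[...,None]
    return (P-t)@R
E
python3 - <<'E'
from h import *
for n in("side","top"):
    p,D=capture(n);cv2.imwrite(f"pics/{n}0.png",p[...,::-1]);np.savez(f"{n}0.npz",p=p,D=D)
    K,k,R,t=cam(n);print(n,-R.T@t,R[2],K[0,0],k)
s=read_state();print(s["position"],s["tcp_rot"],s["opening"],s["time"])
E
```

```text
side [-0.26153206 -0.86139672  0.83653835] [ 0.53848343  0.65377081 -0.53161952] 460.4779224793239 0.018312795097892416
top [ 0.32403133 -0.02373121  1.15588353] [ 0.09329767 -0.00347655 -0.99563219] 424.74319773385554 -0.01946433302278427
[0.15794169 0.6299685  0.23025036] [-3.13977260e+00 -3.35940663e-04  2.89579302e+00] 0.9975862450005666 0.1
```

View pics/side0.png

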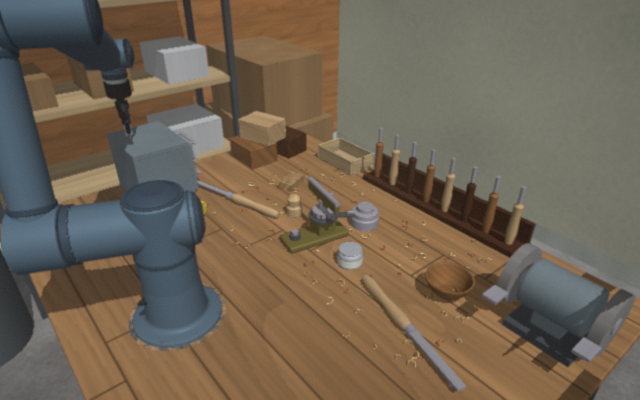

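View pics/top0.png

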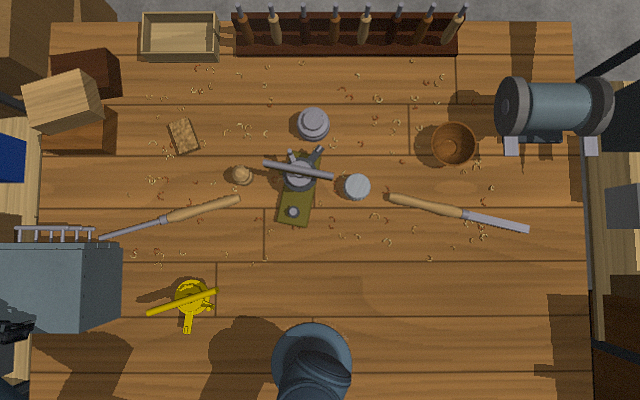

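Side view: grey T-rest in the olive banjo at about (322,210). Top view: candidates are the grey T in the olive banjo (298,170), the yellow T (190,300, excluded by its colour) and the steel chuck (313,124, round with no bar). I choose the grey T at (298,170). Next comes one close crop to check it, plus measurements.

Run:
```python
from h import *
a=np.load("top0.npz");p=a["p"];D=a["D"]
c=p[135:235,245:355];cv2.imwrite("pics/crop1.png",cv2.resize(c[...,::-1],None,fx=5.4,fy=5.4,interpolation=cv2.INTER_CUBIC))
W=cloud("top",D);z=W[...,2]
m=np.zeros(z.shape,bool);m[140:200,255:340]=1
b=m&(z>.145)&(z<.18)
q=W[b];print("bar",b.sum(),q.mean(0),q.min(0),q.max(0))
pts=np.argwhere(b)[:,::-1].astype(np.float32);r=cv2.minAreaRect(pts);print(r)
bx=cv2.boxPoints(r);print(bx)
x=q[:,:2]-q[:,:2].mean(0);e=np.linalg.eigh(x.T@x)[1][:,1];print("bar dir",e,np.ptp(x@e))
# olive banjo
hsv=cv2.cvtColor(p,cv2.COLOR_RGB2HSV)
for (u,v) in[(290,205),(310,215),(292,153),(318,150),(322,150)]:print(u,v,p[v,u],hsv[v,u],W[v,u])
for n,v in(("wax",(357,187)),("spin",(241,175)),("chuck",(313,124))):print(n,W[v[1],v[0]])
```

```text
bar 551 [0.49054631 0.02692306 0.16456066] [ 0.46803582 -0.05542434  0.14502862] [0.51471113 0.10963889 0.17378235]
((297.9038391113281, 168.98077392578125), (71.97462463378906, 7.8446455001831055), 11.309932708740234)
[[261.84616 165.76924]
 [263.3846  158.07692]
 [333.96152 172.1923 ]
 [332.42307 179.88463]]
bar dir [0.19919792 0.97995928] 0.16929576018206036
290 205 [114 100  46] [ 24 152 114] [0.41666657 0.05564134 0.02231204]
310 215 [147 103  61] [ 15 149 147] [ 0.39107995  0.00262933 -0.00075702]
292 153 [89 86 77] [23 34 89] [0.54237108 0.04587431 0.09789996]
318 150 [148 142 149] [146  12 149] [ 0.55232224 -0.01983235  0.08675952]
322 150 [63 65 65] [90  8 65] [ 0.5533418  -0.03008892  0.08189433]
wax [ 0.46130332 -0.12178043  0.05061371]
spin [0.48972642 0.17791611 0.07682128]
chuck [ 0.62641105 -0.00675216  0.06479335]
```

View pics/crop1.png

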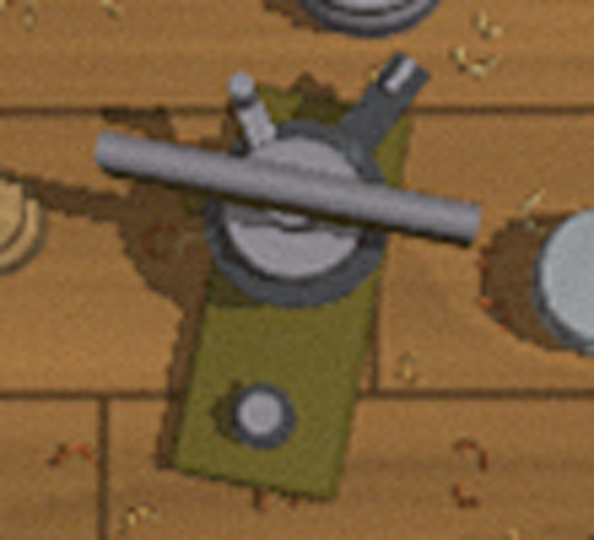

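The crop confirms the choice. It shows the grey bar over the collar in the olive banjo, the pin top at crop (241,85), which is pixel about (289.3,150.3), and the rib at crop (402,72), pixel about (319.2,148). Now both get placed precisely, using both views.

Run:
```python
from h import *
ex=np.array([.98,-.199]);
bx=np.array([[261.84,165.77],[263.38,158.08],[333.96,172.19],[332.42,179.88]])
a=onz("top",*((bx[0]+bx[1])/2),.165);b=onz("top",*((bx[2]+bx[3])/2),.165);ax=(a+b)/2;print("axis",ax,"yaw",np.arctan2(*(-(a-b)[:2]*[1,-1])[[0,1]]) , a-b)
pin=onz("top",289.3,150.3,.122);rib=onz("top",319.2,148.0,.088)
for n,q in(("pin",pin),("rib",rib)):
    d=(q-ax)[:2];print(n,q,np.hypot(*d),np.arctan2(d[1],d[0]))
hsv=None
# side: where project
for q in(ax[:2].tolist()+[.167],pin,rib):print(proj("side",q))
s=np.load("side0.npz");c=s["p"][165:260,270:390];cv2.imwrite("pics/crop2.png",cv2.resize(c[...,::-1],None,fx=6,fy=6,interpolation=cv2.INTER_CUBIC))
t=np.load("top0.npz");p=t["p"];W=cloud("top",t["D"]);z=W[...,2]
m=np.zeros(z.shape,bool);m[140:235,255:340]=1
hs=cv2.cvtColor(p,cv2.COLOR_RGB2HSV)
ol=m&(hs[...,0]>19)&(hs[...,0]<35)&(hs[...,1]>120)&(abs(z-.022)<.006)
Q=W[ol][:,:2];print(ol.sum(),cv2.minAreaRect((Q*1000).astype(np.float32)))
cl=m&(z>.088)&(z<.105);Q=W[cl];print("collar",Q.mean(0),cv2.minEnclosingCircle((Q[:,:2]*1000).astype(np.float32)))
```

```text
axis [0.49025345 0.02751973 0.165     ] yaw -0.20151436984749485 [0.03403735 0.16661524 0.        ]
pin [0.54418978 0.05099145 0.122     ] 0.05882218859793691 0.4104569699813518
rib [ 0.55724425 -0.02291259  0.088     ] 0.08385216438590633 -0.6453064283360092
(np.float64(322.44464909019916), np.float64(188.74180826016928))
(np.float64(330.90544756906695), np.float64(192.96892552034657))
(np.float64(350.0416162727415), np.float64(210.94885057598654))
1079 ((461.85882568359375, 32.953487396240234), (84.22657012939453, 197.1325225830078), 78.73294067382812)
collar [0.49418936 0.02759167 0.09771803] ((513.7115478515625, 8.842209815979004), 61.57265090942383)
```

View pics/crop2.png

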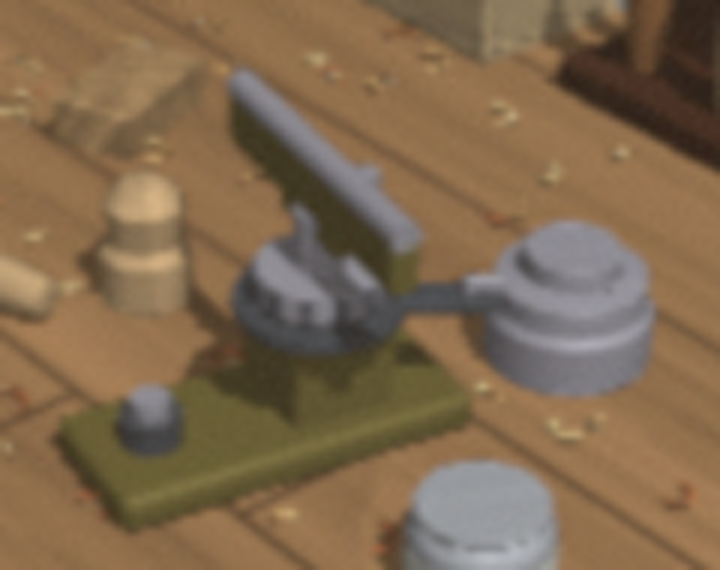

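The second crop shows the pin tip at side pixel (331.7,193.7), against a prediction of (330.9,193.0), so the two views agree to about 1 mm. The axis is at (0.490, 0.0275) with yaw -0.20, and the collar is at about 0.24. I move above the pin with the fingers narrowed to a cage.

Emit:
move_arm([
  [[0,0,-2.6],[0,0,0],-0.5],
  [[0,0,0],[-20,-20,0],-0.5],
  [[0,0,0],[-35,-35,0],-0.5],
  [[0,0,0],[-35,-35,0],-0.5],
  [[0,0,0],[-35,-35,0],-0.5],
  [[0,0,0],[-35,-35,0],-0.5],
  [[0,0,0],[-35,-35,0],-0.5],
  [[0,0,0],[-35,-35,0],-0.5],
  [[0,0,0],[-35,-35,0],-0.5],
  [[0,0,0],[-35,-35,0],-0.5],
  [[0,0,0],[-35,-35,0],-0.5],
  [[0,0,0],[-35,-35,0],-0.5],
  [[0,0,0],[-35,-35,0],-0.5],
  [[0,0,0],[-35,-35,0],-0.5],
  [[0,0,0],[-35,-35,0],-0.5],
  [[0,0,0],[-18,-16,0],-0.5],
  [[0,0,0],[0,0,0],-0.5],
  [[0,0,0],[0,0,0],-0.5],
])

```text
time: 2.35
position: [0.5429, 0.0522, 0.231]
tcp_rot: [3.141, -0.001, 2.942]
ft_force: [-0.3, -0.4, 0.0]
opening: 0.247
gripper_force: 0.0
```

Emit:
move_arm([
  [[0,0,0],[-1.5,-1,25],-0.5],
  [[0,0,0],[0,0,35],-0.5],
  [[0,0,0],[0,0,25],-0.5],
  [[0,0,0],[0,0,15],-0.5],
  [[0,0,0],[0,0,10],-0.5],
  [[0,0,0],[0,0,8],-0.5],
  [[0,0,0],[0,0,7],-0.5],
  [[0,0,0],[0,0,6],-0.5],
  [[0,0,0],[0,0,0],-0.65],
  [[0,0,0],[0,0,0],-0.65],
])

```text
time: 3.6
position: [0.5449, 0.0499, 0.1005]
tcp_rot: [3.141, 0.0, 2.941]
ft_force: [-0.4, -0.1, -0.1]
opening: 0.173
gripper_force: 0.3
```

Run:
```python
from h import *
p,D=capture("side");s=read_state();print(s["position"],s["ft_force"],s["torque"])
cv2.imwrite("pics/s1.png",cv2.resize(p[120:250,260:400,::-1],None,fx=4.5,fy=4.5,interpolation=cv2.INTER_CUBIC))
# arc in tool axes (lock bearing -0.65 from pin bearing .41), radius .058
A=np.array([.4903,.0275]);T=np.array([[-.98,.199],[.199,.98]])
pts=[A+.058*np.array([np.cos(b),np.sin(b)]) for b in np.linspace(.41,-.65,13)]
print(pts[0],pts[-1]);print(np.round(np.diff(pts,axis=0)@T.T*1000,1).tolist())
```

```text
[0.54496543 0.0499332  0.10054301] [-1.05293353  0.52832591 -1.26251589] [ 0.09255459  0.02096578 -0.03113297]
[0.54349301 0.05061934] [ 0.53647286 -0.00760081]
[[-2.7, -4.3], [-2.4, -4.5], [-1.9, -4.7], [-1.5, -4.9], [-1.1, -5.0], [-0.6, -5.1], [-0.2, -5.1], [0.3, -5.1], [0.7, -5.1], [1.2, -5.0], [1.6, -4.9], [2.0, -4.7]]
```

View pics/s1.png

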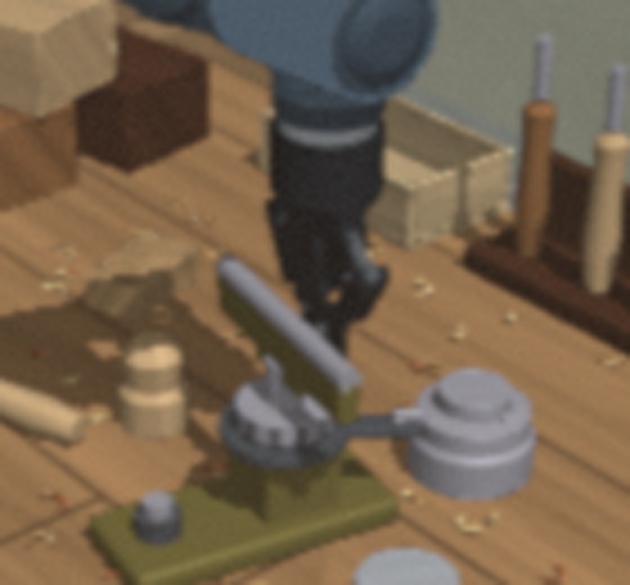

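The picture shows the fingers down behind the bar, at about (325,330) in the crop, where the pin stands. The rest is undisturbed. Now I carry the pin round the arc.

Emit:
move_arm([
  [[0,0,0],[-2.5,-4.3,0],-0.65],
  [[0,0,0],[-2.2,-4.5,0],-0.65],
  [[0,0,0],[-1.8,-4.7,0],-0.65],
  [[0,0,0],[-1.4,-4.9,0],-0.65],
  [[0,0,0],[-1,-5,0],-0.65],
  [[0,0,0],[-0.6,-5.1,0],-0.65],
  [[0,0,0],[-0.2,-5.1,0],-0.65],
  [[0,0,0],[0.4,-5.1,0],-0.65],
  [[0,0,0],[0.9,-5.1,0],-0.65],
  [[0,0,0],[1.4,-5,0],-0.65],
  [[0,0,0],[1.8,-4.9,0],-0.65],
  [[0,0,0],[2,-4.4,0],-0.65],
  [[0,0,0],[0,0,0],-0.65],
  [[0,0,0],[0,0,0],-0.75],
  [[0,0,0],[0,0,0],-0.75],
  [[0,0,0],[0,0,0],-0.75],
])

```text
time: 5.65
position: [0.5362, -0.0076, 0.1002]
tcp_rot: [-3.141, -0.001, 2.941]
ft_force: [-1.4, -0.6, 1.1]
opening: 0.13
gripper_force: 18.9
```

Run:
```python
from h import *
s=read_state();print(s["position"],s["ft_force"],s["torque"],s["opening"])
```

```text
[ 0.53617382 -0.00764776  0.1002055 ] [-1.41615458 -0.59332911  1.07213439] [-0.00895511  0.29612973 -0.01194876] 0.12973375784602426
```

Emit:
move_arm([
  [[0,0,0],[0,0,0],-0.5],
  [[0,0,0],[0,0,0],-0.5],
  [[0,0,0],[0,0,-10],-0.5],
  [[0,0,0],[0,0,-25],-0.5],
  [[0,0,0],[0,0,-40],-0.5],
  [[0,0,0],[0,0,-40],0],
  [[0,0,0],[0,0,-35],0.5],
  [[0,0,0],[0,50,0],1],
  [[0,0,0],[0,60,0],1],
  [[0,0,0],[0,60,0],1],
  [[0,0,0],[0,60,0],1],
  [[0,0,0],[0,0,0],1],
  [[0,0,0],[0,0,0],1],
])

```text
time: 7.28
position: [0.5822, 0.2176, 0.2507]
tcp_rot: [-3.141, 0.0, 2.942]
ft_force: [0.5, 0.3, 0.1]
opening: 1.001
gripper_force: 0.0
```

Run:
```python
from h import *
p,D=capture("top");s=read_state();print(s["position"],s["tcp_rot"],s["ft_force"])
np.savez("top1.npz",p=p,D=D)
cv2.imwrite("pics/t1.png",cv2.resize(p[135:215,245:355,::-1],None,fx=6,fy=6,interpolation=cv2.INTER_CUBIC))
W=cloud("top",D);z=W[...,2];m=np.zeros(z.shape,bool);m[140:200,255:340]=1
b=m&(z>.145)&(z<.18);pts=np.argwhere(b)[:,::-1].astype(np.float32);r=cv2.minAreaRect(pts);print(r,W[b].mean(0))
```

```text
[0.5821819  0.21698206 0.25064089] [-3.14142121e+00  3.39245322e-04  2.94043271e+00] [ 0.47341451 -0.00414879  0.32385545]
((298.26470947265625, 168.94117736816406), (71.7905502319336, 7.518604278564453), 14.03624439239502) [0.49046733 0.02576143 0.16473713]
```

View pics/t1.png

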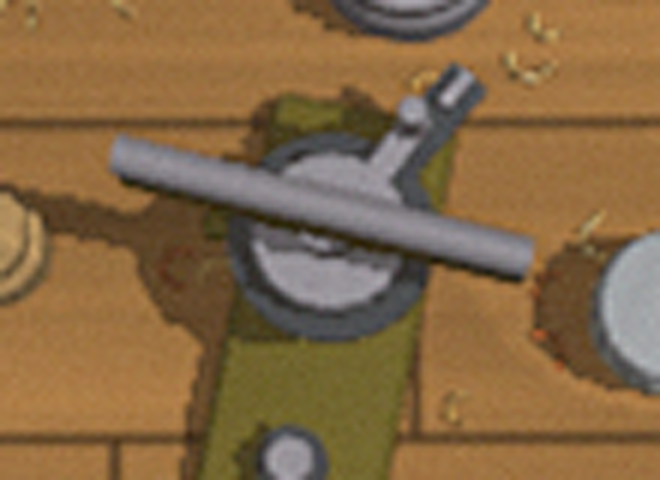

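The picture shows the pin top at crop (412,110), almost on the line to the rib at (457,87). The rest has yawed a little clockwise. I compute the collar angle.

Run:
```python
from h import *
f=lambda u,v:(245+(u+.5)/6-.5,135+(v+.5)/6-.5)
a=onz("top",*f(118,154),.165);b=onz("top",*f(526,258),.165);ax=(a+b)/2
d=(a-b)[:2];yaw=np.arctan2(-d[0],d[1]);print(ax,np.hypot(*d),"yaw",yaw)
w=np.load("top1.npz");W=cloud("top",w["D"]);z=W[...,2];m=np.zeros(z.shape,bool);m[140:200,255:340]=1
q=W[m&(z>.155)&(z<.18)][:,:2];l=cv2.fitLine((q*1000).astype(np.float32),cv2.DIST_HUBER,0,.01,.01).ravel();print("fit",l,np.arctan2(-l[0]*np.sign(l[1]),abs(l[1])))
for n,p,zz in(("pin",(412,109),.122),("rib",(457,87),.088)):
    P=onz("top",*f(*p),zz)
    for A in (ax[:2],np.array([.4905,.0265])):
        e=P[:2]-A;print(n,P,np.hypot(*e),np.arctan2(e[1],e[0]))
```

```text
[0.49041585 0.02671905 0.165     ] 0.16587850979105637 yaw -0.25422473686668934
fit [2.4689198e-01 9.6904302e-01 4.9073373e+02 2.6018259e+01] -0.24947162
pin [ 0.53791544 -0.00821121  0.122     ] 0.0589604507374541 -0.6340787190882922
pin [ 0.53791544 -0.00821121  0.122     ] 0.05876302197467814 -0.631923922449756
rib [ 0.5544235  -0.02686614  0.088     ] 0.08347665438115735 -0.6969973907465357
rib [ 0.5544235  -0.02686614  0.088     ] 0.08327159643858141 -0.695628984053976
```

The collar is at about 1.24, in the band but with little margin. I nudge it another 3–4 mm towards the mark.

Emit:
move_arm([
  [[0,0,2.9],[0,0,0],-0.5],
  [[0,0,0],[-3,-49,0],-0.5],
  [[0,0,0],[-3,-60,0],-0.5],
  [[0,0,0],[-3,-60,0],-0.5],
  [[0,0,0],[-4,-50,0],-0.5],
  [[0,0,0],[0,-10,0],-0.5],
  [[0,0,0],[0,0,30],-0.5],
  [[0,0,0],[0,0,45],-0.5],
  [[0,0,0],[0,0,30],-0.5],
  [[0,0,0],[0,0,15],-0.5],
  [[0,0,0],[0,0,12],-0.5],
  [[0,0,0],[0,0,10],-0.5],
  [[0,0,0],[0,0,8],-0.5],
  [[0,0,0],[0,0,0],-0.65],
  [[0,0,0],[0,0,0],-0.65],
])

```text
time: 9.2
position: [0.5383, -0.0074, 0.1008]
tcp_rot: [3.142, 0.001, 2.891]
ft_force: [-0.7, -0.9, 0.6]
opening: 0.176
gripper_force: 0.0
```

Emit:
move_arm([
  [[0,0,0],[0.9,-2.3,0],-0.65],
  [[0,0,0],[0.9,-2.3,0],-0.65],
  [[0,0,0],[0,0,0],-0.75],
  [[0,0,0],[0,0,0],-0.75],
  [[0,0,0],[0,0,0],-0.5],
  [[0,0,0],[0,0,0],-0.5],
  [[0,0,0],[0,0,-10],-0.5],
  [[0,0,0],[0,0,-25],-0.5],
  [[0,0,0],[0,0,-40],-0.5],
  [[0,0,0],[0,0,-40],0],
  [[0,0,0],[0,0,-35],0.5],
  [[0,0,0],[0,50,0],1],
  [[0,0,0],[0,60,0],1],
  [[0,0,0],[0,60,0],1],
  [[0,0,0],[0,60,0],1],
  [[0,0,0],[0,0,0],1],
  [[0,0,0],[0,0,0],1],
])

```text
time: 11.32
position: [0.592, 0.2113, 0.2505]
tcp_rot: [-3.141, 0.0, 2.891]
ft_force: [0.3, -0.5, -0.3]
opening: 1.001
gripper_force: 0.0
```

Run:
```python
from h import *
p,D=capture("top");s=read_state();print(s["position"],s["tcp_rot"])
cv2.imwrite("pics/t2.png",cv2.resize(p[135:215,245:355,::-1],None,fx=6,fy=6,interpolation=cv2.INTER_CUBIC))
W=cloud("top",D);z=W[...,2];m=np.zeros(z.shape,bool);m[140:200,255:340]=1
q=W[m&(z>.155)&(z<.18)][:,:2];l=cv2.fitLine((q*1000).astype(np.float32),cv2.DIST_HUBER,0,.01,.01).ravel();print("fit",l,np.arctan2(-l[0]*np.sign(l[1]),abs(l[1])))
```

```text
[0.59206599 0.21069486 0.25055086] [-3.14133164e+00  1.50014039e-04  2.88985128e+00]
fit [2.5016436e-01 9.6820337e-01 4.9048831e+02 2.5513433e+01] -0.25285003
```

View pics/t2.png

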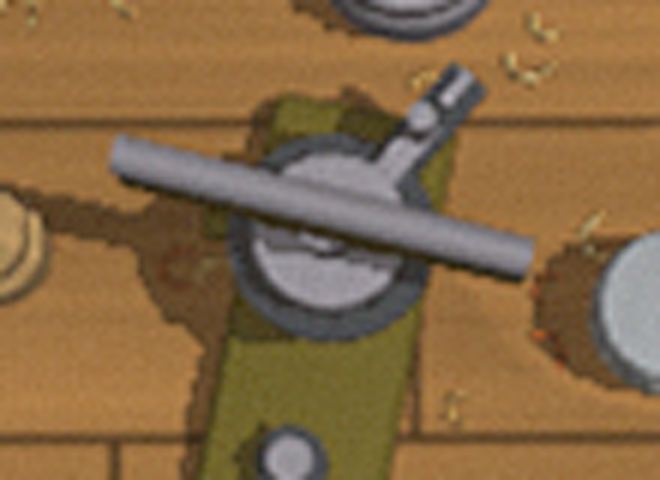

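The pin at crop (423,116) now lines up with the rib (457,85), so the collar is at about 1.31. Next is turning the tool 90° to grip across the bar.

Run:
```python
from h import *
f=lambda u,v:(245+(u+.5)/6-.5,135+(v+.5)/6-.5)
A=np.array([.4904,.0267])
for p,zz in(((423,116),.122),((457,86),.088)):
    e=onz("top",*f(*p),zz)[:2]-A;print(np.arctan2(e[1],e[0]))
s=read_state();print(s["joint_pos"],s["position"])
y=s["tcp_rot"][2];d=A-s["position"][:2];print(d@[np.cos(y),np.sin(y)],d@[np.sin(y),-np.cos(y)])
```

```text
-0.7242688692379489
-0.693397069694116
[ 1.61865010e-01  1.80209398e-01  1.59770052e+00 -3.05836155e-04
  1.36365029e+00 -1.15712703e+00] [0.59206599 0.21069486 0.25055086]
0.05263005848366539 -0.20351943164337402
```

Emit:
move_arm([
  [[0,0,0],[13,-40,0],0.3],
  [[0,0,0],[13,-58,0],0.3],
  [[0,0,0],[13,-58,0],0.3],
  [[0,0,0],[13.6,-47.5,0],0.3],
  [[0,0,10],[0,0,0],0.3],
  [[0,0,10],[0,0,0],0.3],
  [[0,0,10],[0,0,0],0.3],
  [[0,0,10],[0,0,0],0.3],
  [[0,0,10],[0,0,0],0.3],
  [[0,0,10],[0,0,0],0.3],
  [[0,0,10],[0,0,0],0.3],
  [[0,0,10],[0,0,0],0.3],
  [[0,0,10],[0,0,0],0.3],
  [[0,0,0],[0,0,0],0.3],
  [[0,0,0],[0,0,0],0.3],
])

```text
time: 13.25
position: [0.4904, 0.0267, 0.2504]
tcp_rot: [3.141, 0.0, 1.321]
ft_force: [0.7, -0.2, 0.2]
opening: 0.65
gripper_force: 0.0
```

Emit:
move_arm([
  [[0,0,0],[0,0,25],0.3],
  [[0,0,0],[0,0,35],0.3],
  [[0,0,0],[0,0,25],0.3],
  [[0,0,0],[0,0,15],0.3],
  [[0,0,0],[0,0,10],0.3],
  [[0,0,0],[0,0,7],0.3],
  [[0,0,0],[0,0,5],0.3],
  [[0,0,0],[0,0,0],0],
  [[0,0,0],[0,0,0],-0.4],
  [[0,0,0],[0,0,0],-0.4],
])

```text
time: 14.5
position: [0.4917, 0.0272, 0.1291]
tcp_rot: [3.139, -0.0, 1.32]
ft_force: [3.0, -0.7, -1.2]
opening: 0.298
gripper_force: 1.5
```

Emit:
move_arm([
  [[0,0,0],[0,0,0],-0.55],
  [[0,0,0],[0,0,0],-0.65],
  [[0,0,0],[0,0,0],-1],
  [[0,0,0],[0,0,0],-1],
  [[0,0,0],[0,0,0],-1],
])

```text
time: 15.12
position: [0.4921, 0.0271, 0.1304]
tcp_rot: [3.138, -0.0, 1.32]
ft_force: [0.5, -0.1, 6.9]
opening: 0.181
gripper_force: 63.5
```

Emit:
move_arm([
  [[0,0,-1.2],[0,0,-1],-1],
  [[0,0,-1.2],[0,0,-1],-1],
  [[0,0,0],[0,0,-2],-1],
  [[0,0,0],[0,0,-3],-1],
  [[0,0,0],[0,0,-4],-1],
  [[0,0,0],[0,0,-5],-1],
])

```text
time: 15.88
position: [0.4901, 0.0271, 0.1426]
tcp_rot: [-3.141, 0.001, 1.362]
ft_force: [5.4, -1.0, -10.0]
opening: 0.179
gripper_force: 59.1
```

Emit:
move_arm([
  [[0,0,0],[0,1,-5],-1],
  [[0,0,0],[0,0,-6],-1],
  [[0,0,0],[0,0,-6],-1],
  [[0,0,0],[0,0,-6],-1],
  [[0,0,0],[0,0,-6],-1],
  [[0,0,0],[0,0,-6],-1],
  [[0,0,0],[0,0,0],-1],
])

```text
time: 16.75
position: [0.4918, 0.0272, 0.1799]
tcp_rot: [3.141, -0.0, 1.362]
ft_force: [0.6, -1.1, -6.5]
opening: 0.181
gripper_force: 61.1
```

Emit:
move_arm([
  [[0,0,0],[0,0,-6],-1],
  [[0,0,0],[0,0,-8],-1],
  [[0,0,0],[0,0,-8],-1],
  [[0,0,0],[0,0,-8],-1],
  [[0,0,0],[0,0,-8],-1],
  [[0,0,0],[0,0,-8],-1],
  [[0,0,0],[0,0,-5],-1],
  [[0,0,0],[0,0,-3],-1],
  [[0,0,0],[0,0,0],-1],
  [[0,0,0],[0,0,0],-1],
  [[0,0,0],[0,0,0],-1],
  [[0,0,0],[0,0,0],-1],
])

```text
time: 18.25
position: [0.4915, 0.0272, 0.2331]
tcp_rot: [-3.141, 0.0, 1.362]
ft_force: [0.5, -0.3, -7.4]
opening: 0.179
gripper_force: 61.1
```

Run:
```python
from h import *
p,D=capture("side");s=read_state();print(s["position"],s["ft_force"],s["torque"],s["time"])
cv2.imwrite("pics/s2.png",cv2.resize(p[100:260,250:410,::-1],None,fx=3.7,fy=3.7,interpolation=cv2.INTER_CUBIC))
```

```text
[0.49155497 0.02717704 0.23318294] [-0.62931659 -0.33850526 -6.47730905] [0.05276351 0.01754955 0.00102546] 18.3
```

View pics/s2.png

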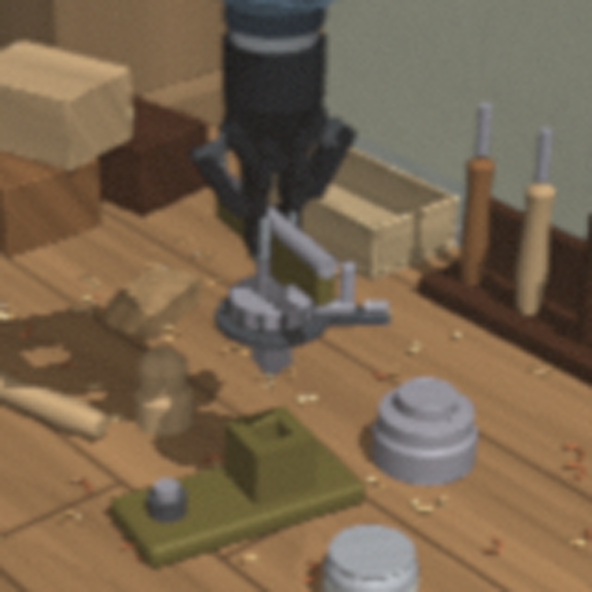

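The picture shows the rest held level, its foot at crop (272,365), well clear above the empty socket at (275,430). The pin is still in line with the rib at (350,280)/(375,310), and the neighbouring things are untouched.

```bash
python3 -c "
from bench import sign_off
print(sign_off())"
```

```text
the job is handed in; nothing more can be done
None
```

The collar is locked at about 1.33 rad by camera, and the rest is held upright and steady over the banjo with its foot about 6 cm above the socket. I handed the job in at 18.3 s; no verdict was shown.

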